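# Dress the honey display in a bakery shop

## Robot

A 6-joint arm with a two-finger parallel gripper is mounted at the origin on the work surface. World frame = base frame: x ahead of the robot, y to its left, z up, the work surface at z = 0. Lengths are in m, angles in rad, forces in N, time in s.
With the tool pointing down it reaches from about 0.225 to 0.875 m from the base axis. Payload 3.4 kg.
Tool frame: the origin (TCP) lies on the centre line of the jaws, within the pads' length; the fingertips stand 17 mm ahead of it and the grasp point (between the pads) lies 2 mm behind it; z points along the fingers, y is the line along which they close (so a half turn about z gives the same grasp; the last joint's range is limited). The gripper opens to 85 mm and grips with 20 to 120 N. Pads are 22 mm wide; open, the fingers measure 114 mm over their backs; the gripper's body (76 mm by 85 mm) begins 54 mm behind the grasp point. The pads swing forward as they close: fully open they stand 13 mm farther back than shut.
Start: joints at [-1.413, 0.276, 1.505, -0, 1.361, -0.121], TCP at [0.158, -0.553, 0.248] pointing down, gripper open.
Joint ranges: [-2.89, 2.89], [-0.75, 2.08], [0.22, 2.7], [-1.18, 4.32], [0.11, 2.71], [-2.7, 2.7]. Speed limits (rad/s): [2.57, 2.57, 3.14, 3.14, 3.14, 3.14].

## Interface

Orientations are given as a unit quaternion [w, x, y, z].
In Python, from rig import manip gives the robot as it stands.
- The arm moves only by the tool move_arm, never from a script. Its argument "steps" is one flat list of numbers, 7 for each row, row after row: the turn, a rotation vector about the world's x, y, z normalised to -1 to 1, where 1 is 360 degrees, then the shift along the world's x, y, z normalised to -1 to 1, where 1 is 1 m, then the opening, from -1 (shut) to 1 (fully open). A call has exactly 10 rows; each row is the pose to reach, as a shift and turn from the pose commanded when the call began, turning the shorter way round; what a row does not reach only later rows make up. A row lasts 1/10 s, in which the tool goes at most 50 mm and 8.59 degrees, less where a joint would pass 70% of its speed; a pose out of reach is approached as far as the arm can. A call with a number of a shift or a turn outside -1 to 1 is refused whole. A call with a gripper value outside its range is refused whole. The fingers move at their own pace and stop on an object; "squeeze" is the grip in N (left out, the last holds). Time passes only in rows, so rows that repeat a pose let the fingers close, or fill a call up. It gives the time, the measured TCP pose, the force, the opening and the grip force at its end, in the units of the state.
- manip.get_state(): the state, without advancing time (a new reading comes with each control period).
- manip.get_image(name): name is "scene" or "top" or "wrist"; returns a dict with "pixels" (420x560x3 uint8, blue, green, red), "fx", "fy", "cx", "cy" (pixels), "R" (3x3) and "t" (3): a world point X has camera coordinates R X + t. Camera axes: x right, y down, z forward; pixel columns grow to the right and rows downward; lengths in m; the calibration is good to about 2 mm. The wrist camera is an equidistant fisheye: a pixel r from the principal point sees the ray r / f radians off the axis. A picture is of the moment at which its call begins. There is no depth.
- manip.sign_off(): hands the job in; it is judged then, once.
The state is a dict: "clock": time; "qpos": joint angles; "qd": joint speeds; "effort": joint torques, N m; "position": TCP position; "ee_rot": TCP orientation; "contact_force": force on the tool from outside, world axes, zero at the start; "moment": the same for the moment, N m; "width": finger opening in m; "gripper_force": force on a finger pad.
Only numpy, scipy, OpenCV 4.12 (cv2) and the standard library are available. Lean on these libraries where they do the work, as an engineer would, in place of code of your own. Each camera call takes 0.05 s, during which the arm holds its last target. There are 200 camera calls.

## Task

Dress the honey display: take the four honey jars (gold lids) out of the black tray and stand them on the wooden display plank, one centred on each round cork mat, in order of size, with the smallest on the mat next to the white price card and each one larger as the row runs away from it. They are glass: keep them upright and set them down gently, without dropping or slamming them, and leave the red jam jar and the price card where they are.

Things in the scene. Friction and masses are not known exactly. Their poses are not given: they have to be found in the camera images.
- honey_42: The smallest honey jar: upright glass cylinder of amber honey with a cream label all round and a gold screw lid with a brown sticker, 42 mm in diameter and 54 mm tall over the lid (the lid is the top 13 mm, 3 mm less in radius). Loose, 100 g or so. Origin at the centre of its underside, z up. Starts standing on the floor of the black tray, at any of five spots about 110 mm or more apart.
- honey_48: The second smallest honey jar: upright glass cylinder of amber honey with a cream label all round and a gold screw lid with a brown sticker, 48 mm in diameter and 68 mm tall over the lid (the lid is the top 13 mm, 3 mm less in radius). Loose, 170 g or so. Origin at the centre of its underside, z up. Starts standing on the floor of the black tray, at any of five spots about 110 mm or more apart.
- honey_55: The second largest honey jar: upright glass cylinder of amber honey with a cream label all round and a gold screw lid with a brown sticker, 55 mm in diameter and 82 mm tall over the lid (the lid is the top 13 mm, 3 mm less in radius). Loose, 260 g or so. Origin at the centre of its underside, z up. Starts standing on the floor of the black tray, at any of five spots about 110 mm or more apart.
- honey_62: The largest honey jar: upright glass cylinder of amber honey with a cream label all round and a gold screw lid with a brown sticker, 62 mm in diameter and 96 mm tall over the lid (the lid is the top 13 mm, 3 mm less in radius). Loose, 380 g or so. Origin at the centre of its underside, z up. Starts standing on the floor of the black tray, at any of five spots about 110 mm or more apart.
- mat_a: Round cork mat, 74 mm in diameter, 3 mm thick, fixed on top of the dark wooden display plank (470 x 110 mm, top 34 mm above the table). Four equal mats stand in a straight row along the plank, 82 mm from centre to centre, in the order a, b, c, d; this is the end mat on the plank's +y side. Origin at the centre of the mat's underside (jars stand 3 mm higher); its x axis points across the plank, its y axis along the row towards mat_a's end, z up.
- mat_b: Round cork mat, 74 mm in diameter, 3 mm thick, fixed on top of the dark wooden display plank (470 x 110 mm, top 34 mm above the table). Four equal mats stand in a straight row along the plank, 82 mm from centre to centre, in the order a, b, c, d; this is the second from that end. Origin at the centre of the mat's underside (jars stand 3 mm higher); its x axis points across the plank, its y axis along the row towards mat_a's end, z up.
- mat_c: Round cork mat, 74 mm in diameter, 3 mm thick, fixed on top of the dark wooden display plank (470 x 110 mm, top 34 mm above the table). Four equal mats stand in a straight row along the plank, 82 mm from centre to centre, in the order a, b, c, d; this is the third from that end. Origin at the centre of the mat's underside (jars stand 3 mm higher); its x axis points across the plank, its y axis along the row towards mat_a's end, z up.
- mat_d: Round cork mat, 74 mm in diameter, 3 mm thick, fixed on top of the dark wooden display plank (470 x 110 mm, top 34 mm above the table). Four equal mats stand in a straight row along the plank, 82 mm from centre to centre, in the order a, b, c, d; this is the end mat on the -y side. Origin at the centre of the mat's underside (jars stand 3 mm higher); its x axis points across the plank, its y axis along the row towards mat_a's end, z up.
- price_card: White price card, 62 mm wide and 74 mm high, with a green stripe and an amber dot, upright in a pale wooden block 36 x 66 x 18 mm; 90 mm tall in all. Loose; it stands on the plank at one end of the row, 75 mm beyond the end mat (beside mat_a or beside mat_d; a small potted succulent, 58 mm across and 70 mm tall, stands likewise at the other end). Origin at the centre of the block's underside, y along its width and the row.
- jam: Jam jar that stays: dark red jar with a white lid and red sticker, 55 mm in diameter, 75 mm tall, loose, standing among the honey jars in the black tray (tray 300 x 250 mm, fixed, floor 3 mm above the table, rim 10 mm high). Origin at the centre of its underside.

How it is judged:
At the end, for the whole second after the job is handed in: Each honey jar stands on its own mat within 12 mm of the mat's centre, in order of size from the smallest beside the price card to the largest at the far end, upright (within 0.06 rad), resting on the mat, released and at rest; the jam jar and the price card are within 25 mm of where they stood (((horizontal distance between price_card and mat_a below 0.12 m and horizontal distance between honey_42 and mat_a below 0.012 m and z of honey_42 in the frame of mat_a between -0.001 and 0.007 m and horizontal distance between honey_48 and mat_b below 0.012 m and z of honey_48 in the frame of mat_b between -0.001 and 0.007 m and horizontal distance between honey_55 and mat_c below 0.012 m and z of honey_55 in the frame of mat_c between -0.001 and 0.007 m and horizontal distance between honey_62 and mat_d below 0.012 m and z of honey_62 in the frame of mat_d between -0.001 and 0.007 m) or (horizontal distance between price_card and mat_d below 0.12 m and horizontal distance between honey_42 and mat_d below 0.012 m and z of honey_42 in the frame of mat_d between -0.001 and 0.007 m and horizontal distance between honey_48 and mat_c below 0.012 m and z of honey_48 in the frame of mat_c between -0.001 and 0.007 m and horizontal distance between honey_55 and mat_b below 0.012 m and z of honey_55 in the frame of mat_b between -0.001 and 0.007 m and horizontal distance between honey_62 and mat_a below 0.012 m and z of honey_62 in the frame of mat_a between -0.001 and 0.007 m)) and angle between each of honey_42, honey_48, honey_55, honey_62's own z axis and vertical below 0.06 rad and linear speed of each of honey_42, honey_48, honey_55, honey_62 below 0.02 m/s and contact force between each of honey_42, honey_48, honey_55, honey_62 and the fingers below 0.1 N and distance of each of jam, price_card from where it was at the start of the episode below 0.025 m); the robot touches nothing.
It fails at once if a jar was knocked over (angle between any of honey_42, honey_48, honey_55, honey_62, jam's own z axis and vertical above 0.8 rad).
It fails at once if the jam jar or the price card was moved by more than 30 mm (distance of any of jam, price_card from where it was at the start of the episode above 0.03 m).
It fails at once if a jar was let go in the air, more than 15 mm above the height of the mats ((height (world z) of honey_42 above 0.052 m and contact force between honey_42 and the fingers below 0.05 N) or (height (world z) of honey_48 above 0.052 m and contact force between honey_48 and the fingers below 0.05 N) or (height (world z) of honey_55 above 0.052 m and contact force between honey_55 and the fingers below 0.05 N) or (height (world z) of honey_62 above 0.052 m and contact force between honey_62 and the fingers below 0.05 N)).
It fails at once if a jar was slammed down: it came within 12 mm of a mat's top at over 0.35 m/s ((horizontal distance between honey_42 and mat_a below 0.04 m and z of honey_42 in the frame of mat_a below 0.015 m and linear speed of honey_42 above 0.35 m/s) or (horizontal distance between honey_42 and mat_b below 0.04 m and z of honey_42 in the frame of mat_b below 0.015 m and linear speed of honey_42 above 0.35 m/s) or (horizontal distance between honey_42 and mat_c below 0.04 m and z of honey_42 in the frame of mat_c below 0.015 m and linear speed of honey_42 above 0.35 m/s) or (horizontal distance between honey_42 and mat_d below 0.04 m and z of honey_42 in the frame of mat_d below 0.015 m and linear speed of honey_42 above 0.35 m/s) or (horizontal distance between honey_48 and mat_a below 0.04 m and z of honey_48 in the frame of mat_a below 0.015 m and linear speed of honey_48 above 0.35 m/s) or (horizontal distance between honey_48 and mat_b below 0.04 m and z of honey_48 in the frame of mat_b below 0.015 m and linear speed of honey_48 above 0.35 m/s) or (horizontal distance between honey_48 and mat_c below 0.04 m and z of honey_48 in the frame of mat_c below 0.015 m and linear speed of honey_48 above 0.35 m/s) or (horizontal distance between honey_48 and mat_d below 0.04 m and z of honey_48 in the frame of mat_d below 0.015 m and linear speed of honey_48 above 0.35 m/s) or (horizontal distance between honey_55 and mat_a below 0.04 m and z of honey_55 in the frame of mat_a below 0.015 m and linear speed of honey_55 above 0.35 m/s) or (horizontal distance between honey_55 and mat_b below 0.04 m and z of honey_55 in the frame of mat_b below 0.015 m and linear speed of honey_55 above 0.35 m/s) or (horizontal distance between honey_55 and mat_c below 0.04 m and z of honey_55 in the frame of mat_c below 0.015 m and linear speed of honey_55 above 0.35 m/s) or (horizontal distance between honey_55 and mat_d below 0.04 m and z of honey_55 in the frame of mat_d below 0.015 m and linear speed of honey_55 above 0.35 m/s) or (horizontal distance between honey_62 and mat_a below 0.04 m and z of honey_62 in the frame of mat_a below 0.015 m and linear speed of honey_62 above 0.35 m/s) or (horizontal distance between honey_62 and mat_b below 0.04 m and z of honey_62 in the frame of mat_b below 0.015 m and linear speed of honey_62 above 0.35 m/s) or (horizontal distance between honey_62 and mat_c below 0.04 m and z of honey_62 in the frame of mat_c below 0.015 m and linear speed of honey_62 above 0.35 m/s) or (horizontal distance between honey_62 and mat_d below 0.04 m and z of honey_62 in the frame of mat_d below 0.015 m and linear speed of honey_62 above 0.35 m/s)).
It also fails if it takes over 102 s, if anything falls off the work surface, if the arm or the gripper's body presses on something with over 40 N, if the wrist force passes 120 N, or if a joint passes its speed limit or range.

## Working session

There is one attempt and no reset: what is moved stays moved. The work goes in short steps, Python scripts to look and compute and a tool call to move; the robot and the scene stay as the last step left them, time stands still between calls to the robot, and variables do not carry over. Pictures are saved under pics/ and viewed, at most 14 in all, crops included, and the job is handed in when it is done.

Besides the shell and the picture viewer there is one more tool, called after "Request:" as name(argument=value, ...) on one line, values as JSON. move_arm: Moves the arm, as the interface text tells. Scaled input: -1 to 1 covers 1 m each way for a shift and 360 degrees each way for a turn. Its arguments: {"type":"object","properties":{"steps":{"type":"array"},"squeeze":{"type":"number"}},"required":["steps"]}

```bash
mkdir -p pics; cat > h.py <<'E'
import numpy as np,cv2,pickle
from rig import manip
def grab(n,f):
    im=manip.get_image(n);pickle.dump(im,open(f'pics/{f}.pkl','wb'));cv2.imwrite(f'pics/{f}.png',im['pixels']);return im
def load(f): return pickle.load(open(f'pics/{f}.pkl','rb'))
def ray(im,u,v,fish=False):
    R=np.array(im['R']);t=np.array(im['t']);x=(u-im['cx'])/im['fx'];y=(v-im['cy'])/im['fy']
    if fish:
        r=np.hypot(x,y);d=np.array([x/r*np.sin(r),y/r*np.sin(r),np.cos(r)]) if r>1e-9 else np.array([0,0,1.])
    else: d=np.array([x,y,1.])
    d=R.T@d;return -R.T@t,d/np.linalg.norm(d)
def atz(im,u,v,z,fish=False):
    c,d=ray(im,u,v,fish);return c+d*(z-c[2])/d[2]
def tri(rs):
    A=0;b=0
    for c,d in rs:
        P=np.eye(3)-np.outer(d,d);A=A+P;b=b+P@c
    X=np.linalg.solve(A,b);return X,[np.linalg.norm((np.eye(3)-np.outer(d,d))@(X-c)) for c,d in rs]
def proj(im,X):
    p=np.array(im['R'])@X+np.array(im['t']);return p[0]/p[2]*im['fx']+im['cx'],p[1]/p[2]*im['fy']+im['cy']
E
python3 - <<'E'
from h import *
for n in('scene','top','wrist'):
    im=grab(n,n+'0');print(n,im['fx'],im['cx'],im['cy'],-np.array(im['R']).T@im['t'])
print(manip.get_state())
E
```

```text
scene 533.4673927728577 277.8676663512594 211.11043324643845 [ 1.66400467 -0.16313398  0.97815691]
top 524.6598244026641 281.2285178070071 202.67767751007926 [ 0.3211677  -0.01853815  1.16357622]
wrist 325.19226210127806 277.167706048983 211.81256852268365 [ 0.22376288 -0.53426215  0.37340594]
{'clock': 0.15, 'qpos': array([-1.41299824e+00,  2.76474366e-01,  1.50586965e+00, -4.90687300e-06,
        1.36067754e+00, -1.21000913e-01]), 'qd': array([ 0.00206533,  0.00078269, -0.00374137,  0.00017971, -0.00178562,
        0.00066144]), 'effort': array([ 2.51689300e-03, -4.17141080e+01, -2.46033865e+01, -9.12980659e-05,
        7.68036582e-03,  4.59592343e-06]), 'position': array([ 0.1581742 , -0.55242737,  0.24761346]), 'ee_rot': array([-7.14284463e-04,  9.90299289e-01,  1.38948940e-01, -1.55428255e-05]), 'contact_force': array([-0.15927416,  0.70530724, -0.40152933]), 'moment': array([-0.02314661, -0.05698765,  0.01553196]), 'gripper_force': 0.0, 'width': 0.08543710548463172}
```

View pics/top0.png

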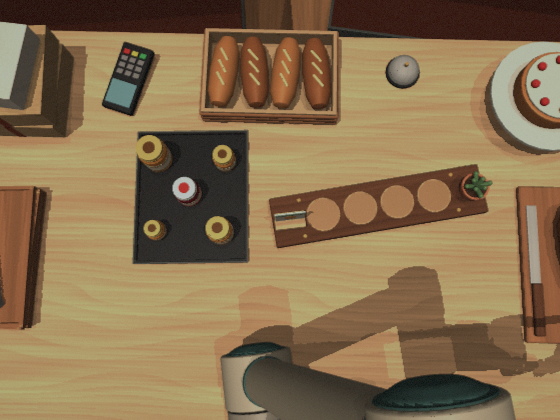

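View pics/scene0.png

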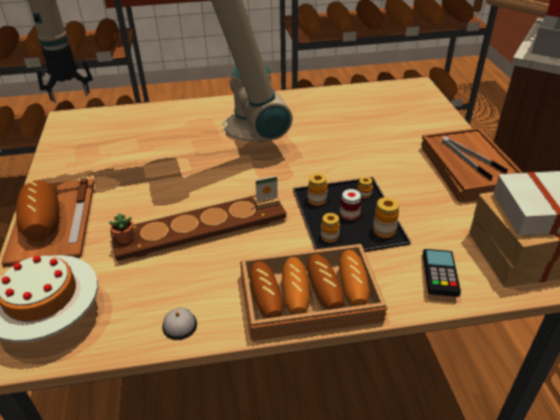

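Top: the card is left (+y), so mat_a is next to it. Mats are at about (323,214), (360,207), (397,201), (433,195). Gold lids are at (151,148) for the large jar, (223,156), (155,229) for the smallest, and (218,228). The white jam lid is at (185,188). The scene view shows the same layout. Next I'll zoom in to get exact lid pixels.

```bash
python3 - <<'E'
from h import *
t=load('top0')['pixels'];s=load('scene0')['pixels']
a=cv2.resize(t[125:255,130:250],None,fx=4.5,fy=4.5,interpolation=cv2.INTER_CUBIC)
b=cv2.resize(s[165:255,290:410],None,fx=6,fy=6,interpolation=cv2.INTER_CUBIC)
cv2.imwrite('pics/ca.png',a);cv2.imwrite('pics/cb.png',b)
# mats: cork segmentation inside plank
im=load('top0')
hsv=cv2.cvtColor(t,cv2.COLOR_BGR2HSV)
for (u,v) in [(323,214),(360,207),(397,201),(433,195)]:
    c=t[v,u].astype(int);m=(np.abs(t.astype(int)-c).max(2)<28).astype(np.uint8)
    y,x=np.ogrid[:420,:560];m[(x-u)**2+(y-v)**2>21**2]=0
    n,l,st,ce=cv2.connectedComponentsWithStats(m);k=l[v,u]
    cs,_=cv2.findContours((l==k).astype(np.uint8),cv2.RETR_EXTERNAL,cv2.CHAIN_APPROX_NONE);e=cv2.fitEllipse(cv2.convexHull(max(cs,key=len)))
    print(c,st[k,4],ce[k].round(2),np.round(e[0],2),np.round(e[1],1),atz(im,*e[0],.037).round(4))
E
```

```text
[ 83 123 169] 831 [323.32 213.83] [322.9  213.86] [32.5 33.1] [ 0.5091 -0.0957  0.037 ]
[ 86 125 171] 853 [360.01 207.47] [360.01 207.47] [32.3 33.3] [ 0.5253 -0.1762  0.037 ]
[ 81 119 164] 855 [396.88 201.25] [396.81 201.26] [32.1 33.5] [ 0.5412 -0.2564  0.037 ]
[ 81 119 164] 853 [433.69 195.04] [433.6  195.09] [31.9 33.7] [ 0.557  -0.3369  0.037 ]
```

View pics/ca.png

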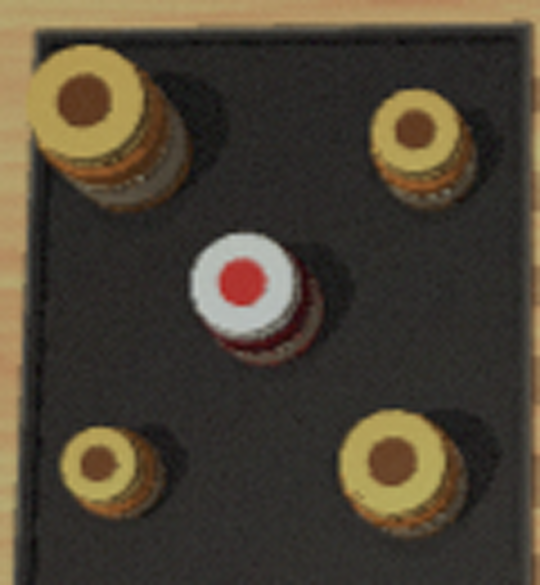

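View pics/cb.png

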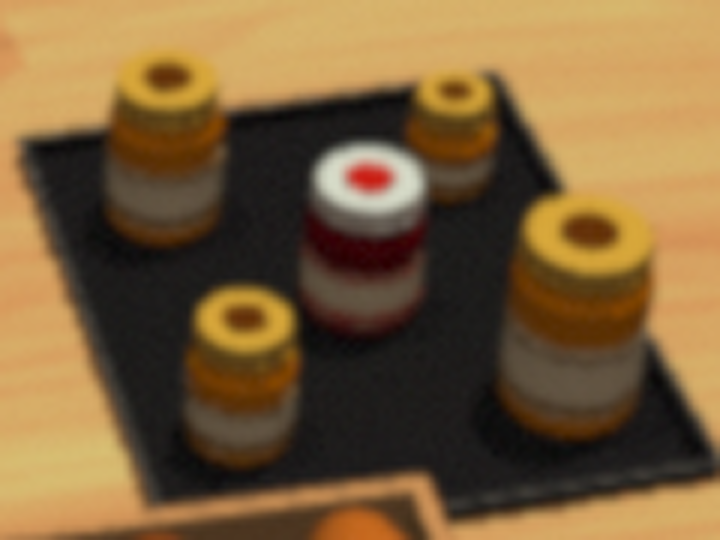

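Top crop: stickers are at (84,101) for 62, (415,129) for 48, (99,464) for 42, (393,461) for 55, and (243,282) for the jam. In the scene crop, 62 is at (589,230), 48 at (244,318), 42 at (455,90), 55 at (167,76), and the jam at (368,178).

```bash
python3 - <<'E'
from h import *
T=load('top0');S=load('scene0')
P={62:((84,101),(589,230)),48:((415,129),(244,318)),42:((99,464),(455,90)),55:((393,461),(167,76)),'jam':((243,282),(368,178))}
H={62:.099,48:.071,42:.057,55:.085,'jam':.078}
for k,(a,b) in P.items():
    a=((a[0]+.5)/4.5-.5+130,(a[1]+.5)/4.5-.5+125);b=((b[0]+.5)/6-.5+290,(b[1]+.5)/6-.5+165)
    X,e=tri([ray(T,*a),ray(S,*b)]);print(k,X.round(4),np.round(e,4),'top@h',atz(T,*a,H[k]).round(4),'scene@h',atz(S,*b,H[k]).round(4))
# mats in scene
M=[]
for (u,v),tp in zip([(242,209),(213,216),(185,223),(154,231)],[(322.9,213.86),(360.01,207.47),(396.81,201.26),(433.6,195.09)]):
    t=S['pixels'];c=t[v,u].astype(int);m=(np.abs(t.astype(int)-c).max(2)<24).astype(np.uint8)
    y,x=np.ogrid[:420,:560];m[(x-u)**2+(y-v)**2>19**2]=0
    n,l,st,ce=cv2.connectedComponentsWithStats(m);k=l[v,u]
    cs,_=cv2.findContours((l==k).astype(np.uint8),cv2.RETR_EXTERNAL,cv2.CHAIN_APPROX_NONE);e=cv2.fitEllipse(cv2.convexHull(max(cs,key=len)))
    X,er=tri([ray(T,*tp),ray(S,*e[0])]);print(st[k,4],np.round(e[0],1),np.round(e[1],1),X.round(4),np.round(er,4),atz(S,*e[0],.037).round(4))
s=manip.get_state();print(s['position'],s['ee_rot'])
E
```

```text
62 [0.6316 0.2784 0.1004] [0.0002 0.0002] top@h [0.6319 0.2786 0.099 ] scene@h [0.6299 0.2793 0.099 ]
48 [0.6299 0.1261 0.0722] [0. 0.] top@h [0.6302 0.1263 0.071 ] scene@h [0.6285 0.1265 0.071 ]
42 [0.4662 0.2702 0.058 ] [0.0005 0.0005] top@h [0.4663 0.27   0.057 ] scene@h [0.4648 0.2712 0.057 ]
55 [0.4674 0.127  0.0866] [0.0003 0.0003] top@h [0.4676 0.127  0.085 ] scene@h [0.4652 0.1278 0.085 ]
jam [0.5514 0.2027 0.0789] [0. 0.] top@h [0.5516 0.2029 0.078 ] scene@h [0.5504 0.2031 0.078 ]
322 [241.7 209. ] [16.1 25.6] [ 0.509  -0.0959  0.0371] [0.0003 0.0003] [ 0.5089 -0.0962  0.037 ]
344 [213.5 216.1] [16.4 25.8] [ 0.5253 -0.1762  0.037 ] [0. 0.] [ 0.5253 -0.1761  0.037 ]
362 [184.  223.4] [16.7 26.8] [ 0.5412 -0.2567  0.0368] [0.0002 0.0002] [ 0.5413 -0.2569  0.037 ]
380 [153.9 230.7] [17.  27.9] [ 0.557  -0.3371  0.0371] [0.0002 0.0002] [ 0.5568 -0.3373  0.037 ]
[ 0.1581742  -0.55242737  0.24761346] [-7.14284463e-04  9.90299289e-01  1.38948940e-01 -1.55428255e-05]
```

The two views agree. Heights match the text, and the row runs at 101.3°. I'll turn the closing line across the plank (yaw +85.3° = 0.237) and go above the smallest jar.

Request:
move_arm(steps=[0,0,0.0237,0.03,0.05,0,1,0,0,0.0474,0.05,0.09,0,1,0,0,0.0711,0.07,0.135,0,1,0,0,0.0948,0.09,0.18,0,1,0,0,0.1185,0.11,0.225,0,1,0,0,0.1422,0.13,0.27,0,1,0,0,0.1659,0.15,0.315,0,1,0,0,0.1896,0.17,0.36,0,1,0,0,0.2133,0.19,0.405,0,1,0,0,0.237,0.21,0.45,0,1], squeeze=40)

```text
clock: 1.15
position: [0.3684, -0.1009, 0.2484]
ee_rot: [0.0, 0.632, 0.775, 0.0]
contact_force: [0.8, -0.5, 0.6]
width: 0.0856
gripper_force: 0.0
```

Request:
move_arm(steps=[0,0,0,0.011,0.042,0,1,0,0,0,0.022,0.084,0,1,0,0,0,0.033,0.126,0,1,0,0,0,0.044,0.168,0,1,0,0,0,0.055,0.21,0,1,0,0,0,0.066,0.252,0,1,0,0,0,0.077,0.294,-0.02,1,0,0,0,0.088,0.336,-0.05,1,0,0,0,0.098,0.373,-0.08,1,0,0,0,0.098,0.373,-0.1,1])

```text
clock: 2.15
position: [0.4668, 0.2743, 0.146]
ee_rot: [-0.001, 0.633, 0.774, 0.001]
contact_force: [-0.8, -1.7, 0.8]
width: 0.0852
gripper_force: 0.0
```

```bash
python3 - <<'E'
from h import *
im=grab('wrist','w1');s=manip.get_state();print(s['position'],s['ee_rot'],-np.array(im['R']).T@im['t'])
grab('top','t1')
def fp(X):
    p=np.array(im['R'])@X+np.array(im['t']);th=np.arctan2(np.hypot(p[0],p[1]),p[2]);a=np.arctan2(p[1],p[0]);return (im['cx']+im['fx']*th*np.cos(a),im['cy']+im['fy']*th*np.sin(a))
print(fp(np.array([.466,.2703,.057])),fp(np.array([.6312,.279,.099])),fp(np.array([.467,.1272,.085])))
E
```

```text
[0.46398021 0.27146518 0.1429574 ] [-0.00203804  0.63290116  0.77422246 -0.00339722] [0.45401138 0.33994459 0.27203849]
(np.float64(274.1703924933826), np.float64(227.7828215914643)) (np.float64(501.93686882659154), np.float64(275.6273656742327)) (np.float64(241.0843773034676), np.float64(398.8427879852996))
```

View pics/w1.png

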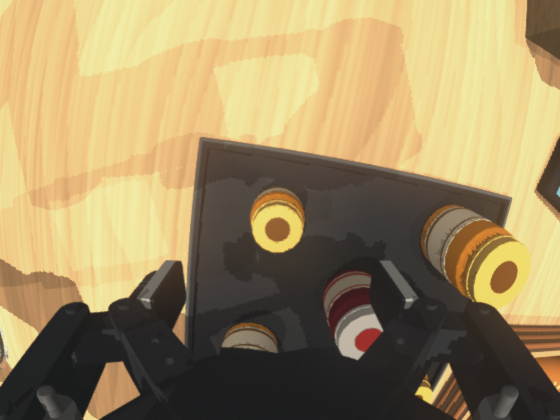

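The wrist view has the 42 sticker at (277,229), predicted (274,228), and the 62 sticker at (504,277), predicted (502,276). The map holds, so I'll go down and grip.

Request:
move_arm(steps=[0,0,0,0,0,0,1,0,0,0,0,0,-0.02,1,0,0,0,0,0,-0.04,1,0,0,0,0,0,-0.06,1,0,0,0,0,0,-0.08,1,0,0,0,0,0,-0.095,1,0,0,0,0,0,-0.105,1,0,0,0,0,0,-0.111,1,0,0,0,0,0,-0.111,1,0,0,0,0,0,-0.111,1])

```text
clock: 3.25
position: [0.4669, 0.2703, 0.0382]
ee_rot: [0.0, 0.634, 0.773, 0.001]
contact_force: [-0.1, -0.8, 0.1]
width: 0.0852
gripper_force: 0.0
```

Request:
move_arm(steps=[0,0,0,0,0,0,-0.2,0,0,0,0,0,0,-0.4,0,0,0,0,0,0,-1,0,0,0,0,0,0,-1,0,0,0,0,0,0,-1,0,0,0,0,0,0,-1,0,0,0,0,0,0,-1,0,0,0,0,0,0,-1,0,0,0,0,0,0,-1,0,0,0,0,0,0,-1])

```text
clock: 4.25
position: [0.4666, 0.2704, 0.038]
ee_rot: [0.0, 0.634, 0.773, 0.001]
contact_force: [-0.5, 0.4, 5.6]
width: 0.0405
gripper_force: 40.1
```

Request:
move_arm(steps=[0,0,0,0,0,0.01,-1,0,0,0,0,0,0.03,-1,0,0,0,0,0,0.06,-1,0,0,0,0,0,0.09,-1,0,0,0,0,0,0.125,-1,0,0,0,0,0,0.155,-1,0,0,0,0.002,-0.015,0.17,-1,0,0,0,0.006,-0.045,0.17,-1,0,0,0,0.01,-0.085,0.17,-1,0,0,0,0.015,-0.125,0.17,-1])

```text
clock: 5.25
position: [0.4808, 0.1442, 0.2077]
ee_rot: [0.0, 0.633, 0.774, 0.0]
contact_force: [1.1, 0.1, -0.6]
width: 0.0403
gripper_force: 40.7
```

Request:
move_arm(steps=[0,0,0,0.005,-0.04,0,-1,0,0,0,0.01,-0.08,0,-1,0,0,0,0.015,-0.12,0,-1,0,0,0,0.02,-0.16,0,-1,0,0,0,0.024,-0.195,0,-1,0,0,0,0.026,-0.22,0,-1,0,0,0,0.028,-0.235,0,-1,0,0,0,0.028,-0.241,-0.01,-1,0,0,0,0.028,-0.241,-0.03,-1,0,0,0,0.028,-0.241,-0.05,-1])

```text
clock: 6.25
position: [0.5089, -0.0949, 0.1564]
ee_rot: [-0.0, 0.634, 0.773, 0.0]
contact_force: [-0.3, -0.3, -1.4]
width: 0.0404
gripper_force: 40.7
```

Request:
move_arm(steps=[0,0,0,0,0,-0.015,-1,0,0,0,0,0,-0.03,-1,0,0,0,0,0,-0.045,-1,0,0,0,0,0,-0.06,-1,0,0,0,0,0,-0.07,-1,0,0,0,0,0,-0.077,-1,0,0,0,0,0,-0.081,-1,0,0,0,0,0,-0.084,-1,0,0,0,0,0,-0.086,-1,0,0,0,0,0,-0.086,-1])

```text
clock: 7.25
position: [0.5095, -0.0958, 0.072]
ee_rot: [0.0, 0.634, 0.773, 0.0]
contact_force: [-1.0, 0.0, 1.0]
width: 0.0404
gripper_force: 40.9
```

```bash
python3 - <<'E'
from h import *
grab('scene','s2');s=manip.get_state();print(s['position'],s['contact_force'])
t=load('s2')['pixels'];cv2.imwrite('pics/c2.png',cv2.resize(t[110:270,100:320],None,fx=3.5,fy=3.5,interpolation=cv2.INTER_CUBIC))
E
```

```text
[ 0.50955438 -0.09582455  0.07203839] [0.05315181 1.25125256 1.71717534]
```

View pics/c2.png

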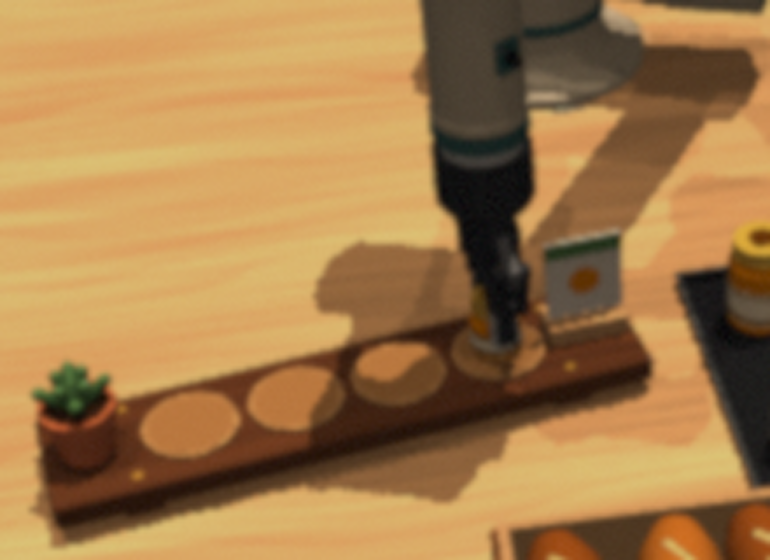

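The jar stands on mat_a: its left edge is at crop x=470, so its centre is about 497 and the mat's about 499. The card is clear. I'll release and rise.

Request:
move_arm(steps=[0,0,0,0,0,-0.001,-1,0,0,0,0,0,-0.001,0.1,0,0,0,0,0,-0.001,0.3,0,0,0,0,0,-0.001,0.6,0,0,0,0,0,-0.001,1,0,0,0,0,0,-0.001,1,0,0,0,0,0,0.01,1,0,0,0,0,0,0.03,1,0,0,0,0,0,0.06,1,0,0,0,0,0,0.1,1])

```text
clock: 8.3
position: [0.5081, -0.0955, 0.1717]
ee_rot: [-0.002, 0.634, 0.773, -0.001]
contact_force: [0.4, 0.4, -0.6]
width: 0.0852
gripper_force: 0.0
```

```bash
python3 - <<'E'
from h import *
T=load('top0')
for u in (203,222,338):print(u,[atz(T,u,122,z).round(3)[:2] for z in (0,.03,.06)])
E
```

```text
203 [array([0.724, 0.183]), array([0.714, 0.178]), array([0.704, 0.173])]
222 [array([0.726, 0.139]), array([0.715, 0.135]), array([0.705, 0.131])]
338 [array([ 0.732, -0.13 ]), array([ 0.722, -0.128]), array([ 0.711, -0.125])]
```

Request:
move_arm(steps=[0,0,0,0.01,0.015,0.02,1,0,0,0,0.03,0.05,0.03,0.7,0,0,0,0.05,0.09,0.03,0.7,0,0,0,0.07,0.13,0.03,0.7,0,0,0,0.09,0.165,0.03,0.7,0,0,0,0.108,0.195,0.02,0.7,0,0,0,0.118,0.215,0,0.7,0,0,0,0.121,0.222,-0.02,0.7,0,0,0,0.121,0.222,-0.04,0.7,0,0,0,0.121,0.222,-0.05,0.7])

```text
clock: 9.3
position: [0.6293, 0.1266, 0.12]
ee_rot: [-0.001, 0.634, 0.774, -0.001]
contact_force: [-0.4, -0.3, 0.2]
width: 0.0728
gripper_force: 0.0
```

Request:
move_arm(steps=[0,0,0,0,0,0,0.7,0,0,0,0,0,-0.015,0.7,0,0,0,0,0,-0.03,0.7,0,0,0,0,0,-0.045,0.7,0,0,0,0,0,-0.06,0.7,0,0,0,0,0,-0.07,0.7,0,0,0,0,0,-0.078,0.7,0,0,0,0,0,-0.082,0.7,0,0,0,0,0,-0.082,0.7,0,0,0,0,0,-0.082,0.7])

```text
clock: 10.3
position: [0.6307, 0.1262, 0.0399]
ee_rot: [0.0, 0.634, 0.773, 0.0]
contact_force: [-0.3, -0.6, 0.0]
width: 0.0725
gripper_force: 0.0
```

Request:
move_arm(steps=[0,0,0,0,0,0,0.4,0,0,0,0,0,0,0.2,0,0,0,0,0,0,-1,0,0,0,0,0,0,-1,0,0,0,0,0,0,-1,0,0,0,0,0,0,-1,0,0,0,0,0,0,-1,0,0,0,0,0,0.01,-1,0,0,0,0,0,0.03,-1,0,0,0,0,0,0.06,-1])

```text
clock: 11.3
position: [0.6281, 0.1259, 0.0976]
ee_rot: [-0.002, 0.634, 0.773, -0.002]
contact_force: [0.2, 0.1, -2.8]
width: 0.0471
gripper_force: 41.5
```

Request:
move_arm(steps=[0,0,0,0,0,0.035,-1,0,0,0,0,0,0.07,-1,0,0,0,-0.005,-0.01,0.1,-1,0,0,0,-0.015,-0.045,0.11,-1,0,0,0,-0.03,-0.085,0.11,-1,0,0,0,-0.045,-0.125,0.11,-1,0,0,0,-0.06,-0.165,0.11,-1,0,0,0,-0.074,-0.205,0.11,-1,0,0,0,-0.086,-0.24,0.11,-1,0,0,0,-0.096,-0.27,0.11,-1])

```text
clock: 12.3
position: [0.5326, -0.1454, 0.209]
ee_rot: [-0.001, 0.634, 0.773, -0.0]
contact_force: [1.0, 0.3, -1.4]
width: 0.0469
gripper_force: 41.6
```

Request:
move_arm(steps=[0,0,0,-0.007,-0.022,0,-1,0,0,0,-0.009,-0.032,-0.01,-1,0,0,0,-0.009,-0.032,-0.03,-1,0,0,0,-0.009,-0.032,-0.055,-1,0,0,0,-0.009,-0.032,-0.08,-1,0,0,0,-0.009,-0.032,-0.1,-1,0,0,0,-0.009,-0.032,-0.115,-1,0,0,0,-0.009,-0.032,-0.125,-1,0,0,0,-0.009,-0.032,-0.13,-1,0,0,0,-0.009,-0.032,-0.132,-1])

```text
clock: 13.3
position: [0.5252, -0.1754, 0.0768]
ee_rot: [-0.0, 0.634, 0.773, 0.0]
contact_force: [1.0, 0.3, -1.8]
width: 0.047
gripper_force: 41.6
```

Request:
move_arm(steps=[0,0,0,0,0,-0.002,-1,0,0,0,0,0,-0.004,-1,0,0,0,0,0,-0.005,-1,0,0,0,0,0,-0.005,-1,0,0,0,0,0,-0.005,0.2,0,0,0,0,0,-0.005,0.4,0,0,0,0,0,-0.005,0.7,0,0,0,0,0,-0.005,1,0,0,0,0,0,0.01,1,0,0,0,0,0,0.04,1])

```text
clock: 14.3
position: [0.5235, -0.175, 0.1155]
ee_rot: [-0.003, 0.634, 0.773, -0.001]
contact_force: [0.2, 0.1, -0.4]
width: 0.0855
gripper_force: 0.0
```

Request:
move_arm(steps=[0,0,0,0,0,0.04,1,0,0,0,0,0,0.08,1,0,0,0,-0.003,0.015,0.1,1,0,0,0,-0.01,0.055,0.1,1,0,0,0,-0.018,0.095,0.1,1,0,0,0,-0.026,0.135,0.1,1,0,0,0,-0.034,0.18,0.1,1,0,0,0,-0.043,0.225,0.1,1,0,0,0,-0.051,0.265,0.1,1,0,0,0,-0.056,0.293,0.08,1])

```text
clock: 15.3
position: [0.4703, 0.1198, 0.1994]
ee_rot: [0.002, 0.634, 0.774, 0.002]
contact_force: [0.9, -0.1, 0.2]
width: 0.0852
gripper_force: 0.0
```

Request:
move_arm(steps=[0,0,0,-0.002,0.01,-0.01,1,0,0,0,-0.002,0.01,-0.03,1,0,0,0,-0.002,0.01,-0.05,1,0,0,0,-0.002,0.01,-0.075,1,0,0,0,-0.002,0.01,-0.1,1,0,0,0,-0.002,0.01,-0.12,1,0,0,0,-0.002,0.01,-0.14,1,0,0,0,-0.002,0.01,-0.15,1,0,0,0,-0.002,0.01,-0.154,1,0,0,0,-0.002,0.01,-0.154,1])

```text
clock: 16.3
position: [0.4674, 0.1269, 0.0432]
ee_rot: [-0.0, 0.634, 0.773, -0.0]
contact_force: [0.1, 0.4, -0.6]
width: 0.0855
gripper_force: 0.0
```

Request:
move_arm(steps=[0,0,0,0,0,0,0.6,0,0,0,0,0,0,0.4,0,0,0,0,0,0,-1,0,0,0,0,0,0,-1,0,0,0,0,0,0,-1,0,0,0,0,0,0,-1,0,0,0,0,0,0,-1,0,0,0,0,0,0.01,-1,0,0,0,0,0,0.03,-1,0,0,0,0,0,0.06,-1], squeeze=50)

```text
clock: 17.3
position: [0.4653, 0.127, 0.1029]
ee_rot: [-0.002, 0.634, 0.773, -0.002]
contact_force: [1.4, 0.0, -3.3]
width: 0.0537
gripper_force: 53.4
```

Request:
move_arm(steps=[0,0,0,0,0,0.035,-1,0,0,0,0,0,0.07,-1,0,0,0,0,0,0.1,-1,0,0,0,0.002,-0.01,0.115,-1,0,0,0,0.008,-0.04,0.115,-1,0,0,0,0.016,-0.08,0.115,-1,0,0,0,0.024,-0.12,0.115,-1,0,0,0,0.031,-0.16,0.115,-1,0,0,0,0.039,-0.2,0.115,-1,0,0,0,0.047,-0.24,0.115,-1])

```text
clock: 18.3
position: [0.5136, -0.1141, 0.2184]
ee_rot: [-0.0, 0.634, 0.773, 0.0]
contact_force: [1.0, 0.8, -3.3]
width: 0.0537
gripper_force: 53.4
```

Request:
move_arm(steps=[0,0,0,0.007,-0.04,0,-1,0,0,0,0.015,-0.08,0,-1,0,0,0,0.021,-0.11,0,-1,0,0,0,0.025,-0.132,0,-1,0,0,0,0.027,-0.142,-0.01,-1,0,0,0,0.027,-0.144,-0.03,-1,0,0,0,0.027,-0.144,-0.055,-1,0,0,0,0.027,-0.144,-0.08,-1,0,0,0,0.027,-0.144,-0.1,-1,0,0,0,0.027,-0.144,-0.115,-1])

```text
clock: 19.3
position: [0.5398, -0.2545, 0.1011]
ee_rot: [-0.002, 0.634, 0.774, 0.0]
contact_force: [-0.2, 0.5, -2.8]
width: 0.054
gripper_force: 53.4
```

Request:
move_arm(steps=[0,0,0,0,0,-0.01,-1,0,0,0,0,0,-0.018,-1,0,0,0,0,0,-0.023,-1,0,0,0,0,0,-0.025,-1,0,0,0,0,0,-0.026,-1,0,0,0,0,0,-0.027,-1,0,0,0,0,0,-0.027,-1,0,0,0,0,0,-0.027,0.35,0,0,0,0,0,-0.027,0.6,0,0,0,0,0,-0.027,1])

```text
clock: 20.3
position: [0.5417, -0.2572, 0.0767]
ee_rot: [0.001, 0.634, 0.773, 0.0]
contact_force: [0.3, -0.5, 1.2]
width: 0.0809
gripper_force: 0.0
```

Request:
move_arm(steps=[0,0,0,0,0,0.015,1,0,0,0,0,0,0.05,1,0,0,0,0,0,0.09,1,0,0,0,0,0.01,0.125,1,0,0,0,0.007,0.045,0.14,1,0,0,0,0.015,0.09,0.14,1,0,0,0,0.023,0.135,0.14,1,0,0,0,0.031,0.18,0.14,1,0,0,0,0.039,0.225,0.14,1,0,0,0,0.046,0.27,0.14,1])

```text
clock: 21.3
position: [0.5877, 0.0148, 0.2164]
ee_rot: [0.0, 0.634, 0.773, 0.0]
contact_force: [0.7, -0.6, 0.1]
width: 0.0855
gripper_force: 0.0
```

Request:
move_arm(steps=[0,0,0,0.007,0.045,0,1,0,0,0,0.015,0.09,0,1,0,0,0,0.022,0.135,0,1,0,0,0,0.03,0.18,0,1,0,0,0,0.037,0.22,0,1,0,0,0,0.042,0.25,0,1,0,0,0,0.044,0.264,-0.01,1,0,0,0,0.044,0.266,-0.025,1,0,0,0,0.044,0.266,-0.045,1,0,0,0,0.044,0.266,-0.06,1])

```text
clock: 22.3
position: [0.6305, 0.2782, 0.1542]
ee_rot: [-0.0, 0.634, 0.773, -0.001]
contact_force: [-0.9, 0.0, 0.5]
width: 0.0854
gripper_force: 0.0
```

```bash
python3 - <<'E'
from h import *
im=grab('wrist','w3');s=manip.get_state();print(s['position'],s['ee_rot'])
def fp(X):
    p=np.array(im['R'])@X+np.array(im['t']);th=np.arctan2(np.hypot(p[0],p[1]),p[2]);a=np.arctan2(p[1],p[0]);return (im['cx']+im['fx']*th*np.cos(a),im['cy']+im['fy']*th*np.sin(a))
print(fp(np.array([.6312,.279,.099])))
E
```

```text
[0.62916444 0.27748199 0.15143604] [-0.00162165  0.63428228  0.77309289 -0.00327659]
(np.float64(277.9152756393936), np.float64(238.21477956935655))
```

View pics/w3.png

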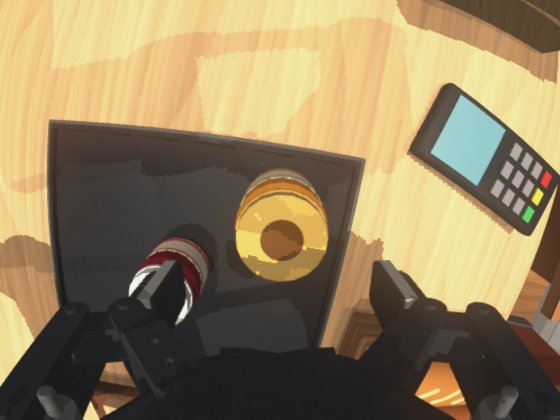

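The 62 sticker is at (281,239), predicted (278,238), and centred between the fingers. The jam stays clear of the left finger's path. Going down.

Request:
move_arm(steps=[0,0,0,0,0,-0.01,0.95,0,0,0,0,0,-0.025,0.95,0,0,0,0,0,-0.04,0.95,0,0,0,0,0,-0.055,0.95,0,0,0,0,0,-0.07,0.95,0,0,0,0,0,-0.083,0.95,0,0,0,0,0,-0.094,0.95,0,0,0,0,0,-0.1,0.95,0,0,0,0,0,-0.103,0.95,0,0,0,0,0,-0.103,0.95])

```text
clock: 23.35
position: [0.6313, 0.2791, 0.0532]
ee_rot: [0.0, 0.634, 0.773, -0.0]
contact_force: [0.3, -0.3, 1.2]
width: 0.0833
gripper_force: 0.0
```

Request:
move_arm(steps=[0,0,0,0,0,0,0.7,0,0,0,0,0,0,0.55,0,0,0,0,0,0,-1,0,0,0,0,0,0,-1,0,0,0,0,0,0,-1,0,0,0,0,0,0,-1,0,0,0,0,0,0,-1,0,0,0,0,0,0.01,-1,0,0,0,0,0,0.03,-1,0,0,0,0,0,0.06,-1], squeeze=60)

```text
clock: 24.35
position: [0.6282, 0.2783, 0.1104]
ee_rot: [-0.002, 0.634, 0.773, -0.004]
contact_force: [1.1, 0.2, -3.5]
width: 0.0608
gripper_force: 63.8
```

Request:
move_arm(steps=[0,0,0,0,0,0.03,-1,0,0,0,0,0,0.065,-1,0,0,0,-0.001,-0.01,0.095,-1,0,0,0,-0.005,-0.04,0.11,-1,0,0,0,-0.01,-0.08,0.11,-1,0,0,0,-0.015,-0.12,0.11,-1,0,0,0,-0.02,-0.16,0.11,-1,0,0,0,-0.024,-0.2,0.11,-1,0,0,0,-0.029,-0.24,0.11,-1,0,0,0,-0.034,-0.28,0.11,-1])

```text
clock: 25.35
position: [0.5954, -0.0021, 0.2221]
ee_rot: [-0.002, 0.634, 0.773, -0.001]
contact_force: [0.0, -0.6, -4.2]
width: 0.0608
gripper_force: 63.8
```

Request:
move_arm(steps=[0,0,0,-0.005,-0.04,0,-1,0,0,0,-0.01,-0.08,0,-1,0,0,0,-0.014,-0.12,0,-1,0,0,0,-0.019,-0.16,0,-1,0,0,0,-0.024,-0.2,0,-1,0,0,0,-0.029,-0.24,0,-1,0,0,0,-0.034,-0.28,0,-1,0,0,0,-0.038,-0.31,0,-1,0,0,0,-0.04,-0.328,0,-1,0,0,0,-0.04,-0.336,-0.005,-1])

```text
clock: 26.35
position: [0.5567, -0.3381, 0.2178]
ee_rot: [-0.0, 0.635, 0.773, 0.0]
contact_force: [-0.5, 0.9, -4.2]
width: 0.0613
gripper_force: 63.8
```

Request:
move_arm(steps=[0,0,0,0,0,-0.015,-1,0,0,0,0,0,-0.035,-1,0,0,0,0,0,-0.055,-1,0,0,0,0,0,-0.075,-1,0,0,0,0,0,-0.095,-1,0,0,0,0,0,-0.11,-1,0,0,0,0,0,-0.12,-1,0,0,0,0,0,-0.126,-1,0,0,0,0,0,-0.128,-1,0,0,0,0,0,-0.128,-1])

```text
clock: 27.35
position: [0.5576, -0.3366, 0.0906]
ee_rot: [0.0, 0.634, 0.773, 0.0]
contact_force: [-0.7, -0.3, -4.1]
width: 0.0607
gripper_force: 63.8
```

Request:
move_arm(steps=[0,0,0,0,0,-0.001,-1,0,0,0,0,0,-0.002,-1,0,0,0,0,0,-0.003,-1,0,0,0,0,0,-0.004,-1,0,0,0,0,0,-0.004,-1,0,0,0,0,0,-0.004,0.5,0,0,0,0,0,-0.004,0.7,0,0,0,0,0,-0.004,1,0,0,0,0,0,-0.004,1,0,0,0,0,0,-0.004,1])

```text
clock: 28.35
position: [0.5573, -0.3369, 0.0862]
ee_rot: [0.0, 0.634, 0.773, 0.0]
contact_force: [0.5, -0.4, -1.0]
width: 0.0856
gripper_force: 0.0
```

Request:
move_arm(steps=[0,0,0,0,0,0.01,1,0,0,0,0,0,0.03,1,0,0,0,0,0,0.06,1,0,0,0,0,0,0.09,1,0,0,0,0,0,0.12,1,0,0,0,-0.03,0,0.13,1,0,0,0,-0.07,-0.02,0.13,1,0,0,0,-0.11,-0.05,0.13,1,0,0,0,-0.15,-0.08,0.13,1,0,0,0,-0.19,-0.11,0.13,1])

```text
clock: 29.35
position: [0.3659, -0.4476, 0.2174]
ee_rot: [0.001, 0.634, 0.774, -0.0]
contact_force: [0.1, -1.4, -0.2]
width: 0.0855
gripper_force: 0.0
```

```bash
python3 - <<'E'
from h import *
a=grab('top','t4')['pixels'];b=grab('scene','s4')['pixels']
cv2.imwrite('pics/c4.png',np.vstack([cv2.resize(a[110:260,130:500],(740,300),interpolation=cv2.INTER_CUBIC),cv2.resize(b[150:270,100:396],(740,300),interpolation=cv2.INTER_CUBIC)]))
E
```

```text
(no output)
```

View pics/c4.png

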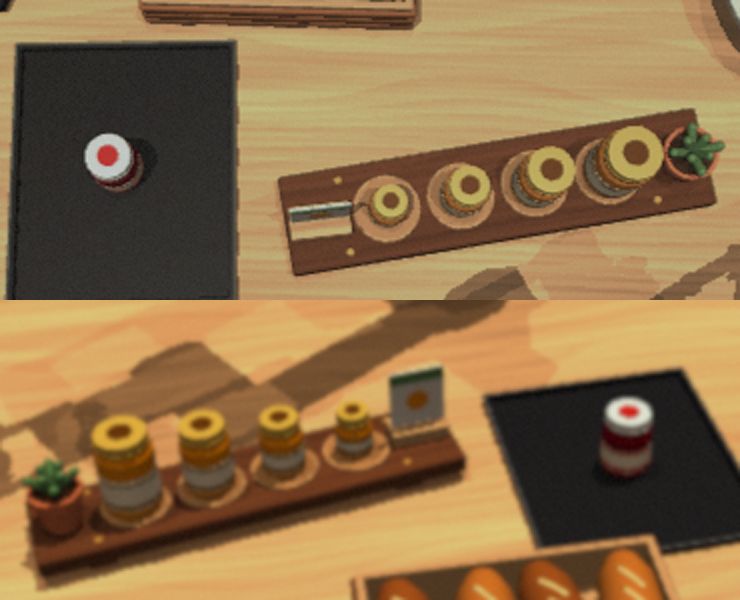

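All four jars stand upright on their mats in order. The jam and card are unmoved. Top crop stickers are at (390,204), (469,186), (550,170), (638,153); in the scene crop they're at (352,109), (282,117), (203,121), (120,131). Last check is the centring numbers.

```bash
python3 - <<'E'
from h import *
T=load('t4');S=load('s4')
for h,a,b,m in [(54,(390,204),(352,109),(.509,-.096)),(68,(469,186),(282,117),(.5252,-.1762)),(82,(550,170),(203,121),(.5412,-.2567)),(96,(638,153),(120,131),(.557,-.337))]:
    X,e=tri([ray(T,(a[0]+.5)/2-.5+130,(a[1]+.5)/2-.5+110),ray(S,(b[0]+.5)/2.5-.5+100,(b[1]+.5)/2.5-.5+150)])
    print(h,X.round(4),'want z',.037+h/1e3,'off mm',((X[:2]-m)*1e3).round(1),np.round(e,4))
E
```

```text
54 [ 0.5049 -0.0959  0.0893] want z 0.091 off mm [-4.1  0.1] [0. 0.]
68 [ 0.5234 -0.1739  0.1038] want z 0.10500000000000001 off mm [-1.8  2.3] [0.0017 0.0017]
82 [ 0.5385 -0.2544  0.1216] want z 0.119 off mm [-2.7  2.3] [0.0004 0.0004]
96 [ 0.5555 -0.3385  0.1342] want z 0.133 off mm [-1.5 -1.5] [0.0016 0.0016]
```

All are within about 4 mm of centre at the right heights, so I'm handing in.

```bash
python3 -c "
from rig import manip
print(manip.sign_off())"
```

```text
the job is handed in; nothing more can be done
None
```

The four honey jars stand upright on the cork mats, smallest beside the price card and largest at the far end, each within about 4 mm of its mat's centre in the last pictures; the jam jar and price card look unmoved, and the job is handed in after about 30 s of robot time, with no verdict shown.

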